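Pack out the gel-casting chamber and hold the wedge tight

ROBOT

A 6-joint arm with a two-finger parallel gripper is mounted at the origin on the work surface. World frame = base frame: x ahead of the robot, y to its left, z up, the work surface at z = 0. Lengths are in m, angles in rad, forces in N, time in s.
With the tool pointing down it reaches from about 0.325 to 0.85 m from the base axis. Payload 15.5 kg.
Tool frame: the origin (TCP) lies midway between the tips of the shut fingers; the grasp point (between the pads) lies 19 mm behind it; z points along the fingers, y is the direction in which the jaws open and shut (so a half turn about z gives the same grasp; the last joint's range is limited). The gripper opens to 91 mm and grips with 3 to 60 N. Pads are 32 mm wide; open, the fingers measure 118 mm over their backs; the gripper's body (76 mm by 178 mm) begins 60 mm behind the grasp point.
Start: joints at [1.093, 0.494, 1.345, -0, 1.302, -0.096], TCP at [0.233, 0.58, 0.214] pointing down, gripper open.
Joint ranges: [-2.91, 2.91], [-0.82, 2.16], [0.22, 2.67], [-1.22, 4.37], [0.12, 2.79], [-3.08, 3.08]. Speed limits (rad/s): [1.89, 1.89, 2.57, 3.01, 3.01, 3.01].

INTERFACE

Orientations are given as a unit quaternion [w, x, y, z].
In Python, from rig import telemetry, read_camera, calibration, ticket gives the robot as it stands.
- The arm moves only by the tool carry_out, never from a script. Its argument "motion" is text: rows parted by semicolons, each of 5 numbers parted by spaces: the shift along the tool's x, y, z in mm, then the turn about the tool's z in degrees, then the finger opening in mm, from 0 to 91.2. A call has exactly 8 rows; each row shifts and turns the commanded pose from where the row before left it, along the tool's axes as they then stand; what a row does not reach is not made up. A row lasts 1/8 s, in which the tool goes at most 62.5 mm and 10.7 degrees, less where a joint would pass 70% of its speed; a pose out of reach is approached as far as the arm can. A call is refused whole if a number of a shift passes 62.5 or a number of a turn 10.7, either way. A call with a gripper value outside its range is refused whole. The fingers move at their own pace and stop on an object; "squeeze" is the grip in N (left out, the last holds). Time passes only in rows, so rows that do not move let the fingers close, or fill a call up. It gives the time, the measured TCP pose, the force and the opening at its end, in the units of the state.
- telemetry.get_state(): the state, without advancing time (a new reading comes with each control period).
- read_camera(name): name is "scene" or "top" or "wrist"; returns the picture (420x560x3 uint8, blue, green, red); there is no depth.
- calibration(name): a dict with "fx", "fy", "cx", "cy" (pixels), "camera_from_world" (4x4, takes a point from world to camera coordinates); the wrist camera has in their place "mount" (4x4, takes a point from camera to tool coordinates, whose origin is the TCP and whose axes are the flange's). Camera axes: x right, y up, looking along -z (the intrinsics and any distortion apply to the point x, -y, -z); pixel columns grow to the right and rows downward; lengths in m; the calibration is good to about 2 mm. A picture is of the moment at which its call begins: read the wrist's pose just before it. calibration takes no time and is no camera call.
- ticket.finish_job(): hands the job in, once; it reports no verdict.
The state is a dict: "t": time; "q": joint angles; "dq": joint speeds; "effort": joint torques, N m; "eef_pos": TCP position; "orientation": TCP orientation; "force": force on the tool from outside, world axes, zero at the start; "wrist_torque": the same for the moment, N m; "finger_gap": finger opening in m.
Only numpy, scipy, OpenCV 4.12 (cv2) and the standard library are available. Lean on these libraries where they do the work, as an engineer would, in place of code of your own. Each camera call takes 0.05 s, during which the arm holds its last target. There are 200 camera calls.

TASK

Pack out the gel-casting chamber: stand blue filler plates from the rack upright on its floor, between the glass cassettes and the white front plate, until the slot left is so narrow that the orange wedge will jam in it well down but clear of the floor. Then push the wedge, thin end down, into that slot beside the front plate until you feel the whole stack go tight, firmly but without ramming it against the glass. Finish still holding the wedge pressed in with the stack tight, spare plates left in the rack and the other things on the bench undisturbed.

Things in the scene. Friction and masses are not known exactly. Their poses are not given: they have to be found in the camera images.
- chamber: gel-casting chamber, fixed, open top: grey base 150 x 122 x 12 mm, clear side walls 6 mm thick, 90 mm apart inside. Origin on the bench, z up: floor inside at z = 12 mm, rim of walls and front plate at z = 84 mm. Its x axis is the stacking direction: front plate at the -x end, inner face at x = -50 mm; cassettes and rear stop towards +x. Middle at y = 0
- front_plate: white front plate of the chamber, fixed, 102 mm wide (y), 8 mm thick, 72 mm tall, with four black screws on its outer side. Origin: middle of the lower edge of its INNER face, at floor height; axes as the chamber's
- stop: aluminium rear stop plate, 88 mm wide, 76 mm tall, locked by two black thumb nuts, fixed; set differently each time, so that the space between front plate and cassettes is 22 to 41 mm wide. Origin: middle of the lower edge of the face that the cassettes stand against; axes as the chamber's
- cassettes: four greenish glass gel cassettes taped together with a green band: 32 mm thick (x), 84 mm wide, 80 mm tall, about 0.55 kg, loose, standing on the chamber floor, back against the stop. Origin: centre of the underside; the front face, which the filler plates go against, is 16 mm to -x of it. Axes as the chamber's
- rack: white plate rack, fixed, base 164 x 104 x 10 mm (x = -80 to +84 mm). Origin on the bench, z up. Slots hold filler1 to filler4 upright at x = -12, +12, +36, +60 mm; the wedge stands at x = -42 mm, its slope on a slanted rest; the ribs end 55 mm above the bench: lift straight up. Plates and wedge have the rack's axes
- wedge: orange wedge, 0.13 kg. Blade 70 mm wide (y), 90 mm tall, 6 mm thick at the bottom, 1 mm more per 5 mm of height; grip head above: 40 mm wide (y), z = 90 to 128 mm, x = -19 to +1 mm. Origin: centre of the thin bottom edge. +x face flat (x = +3 mm; goes to the fillers), -x face slopes (goes to the front plate), as it stands in the rack. Jams where as thick as the slot is wide at the rim
- filler1: blue filler plate, 8 mm thick (x), 80 mm wide (y), 84 mm tall, with a pull tab 40 mm wide (y), 8 mm thick, 38 mm tall on the middle of its top edge (z = 84 to 122 mm), 85 g, loose, upright in the rack; to be gripped by the two narrow side edges of the tab, best off-centre to -x, so that wide finger pads do not catch the tabs of plates already standing behind it. Origin: centre of its underside
- filler2: blue filler plate, same as filler1
- filler3: blue filler plate, same as filler1
- filler4: blue filler plate, same as filler1
- reagent_bottle: brown reagent bottle, 140 mm tall, 66 mm across; origin at its foot; bystander, leave alone
- beaker: glass beaker, 85 mm tall, 72 mm across; bystander, leave alone
- tip_box: green pipette-tip box, 115 x 78 x 54 mm; bystander, leave alone
- tube_rack: blue rack of capped tubes, 200 x 52 x 92 mm; bystander, leave alone
- staining_tray: white staining tray, 130 x 100 x 40 mm; bystander, leave alone
- slide_box: flat wooden slide box, 98 x 84 x 28 mm; bystander, leave alone
- gel_comb: white gel comb lying flat, about 34 x 90 x 6 mm; bystander, leave alone
Not all that is in view belongs to the job. Leave any brown or purple look-alike of the chamber alone. Of the things that look like the cassettes, the larger one is meant.

How it is judged:
By the outcome, as a careful person would: the job done as asked, in the order asked, and still so for the second after the job is handed in, while the arm keeps its last pose, push and grip.
It also fails if it takes over 72 s, if anything falls off the work surface, if the arm or the gripper's body presses on something with over 40 N, if the wrist force passes 120 N, or if a joint passes its speed limit or range.

## Working session

There is one attempt and no reset: what is moved stays moved. The work goes in short steps, Python scripts to look and compute and a tool call to move; the robot and the scene stay as the last step left them, time stands still between calls to the robot, and variables do not carry over. Pictures are saved under pics/ and viewed, about 8 in all and at most 12, crops included, and the job is handed in when it is done.

Besides the shell and the picture viewer there is one more tool, called after "Emit:" as name(argument=value, ...), one argument or row to a line, values as JSON. carry_out: Moves the arm, as the interface text tells. Its arguments: {"type":"object","properties":{"motion":{"type":"string"},"squeeze":{"type":"number"}},"required":["motion"]}

```bash
ls; mkdir -p pics; python3 - <<'E'
from rig import telemetry, read_camera, calibration
import cv2,numpy as np
s=telemetry.get_state();print({k:np.round(v,4).tolist() for k,v in s.items()})
for n in ['scene','top','wrist']:
    cv2.imwrite(f'pics/{n}0.png',read_camera(n)); c=calibration(n); print(n,{k:np.round(v,4).tolist() for k,v in c.items()})
a=cv2.imread('pics/top0.png');b=cv2.imread('pics/scene0.png')
E
```

```text
pics
{'t': 0.0, 'q': [1.0935, 0.4942, 1.3461, -0.0, 1.3025, -0.0955], 'dq': [0.0005, -0.0006, 0.001, -0.0011, -0.0006, -0.0004], 'effort': [0.0011, -87.8828, -38.183, 0.0707, 0.0536, -0.0001], 'eef_pos': [0.2327, 0.5797, 0.2133], 'orientation': [-0.0002, 0.1897, 0.9818, -0.0006], 'force': [0.4154, -1.0082, 1.0803], 'wrist_torque': [0.0192, -0.015, 0.027], 'finger_gap': 0.091}
scene {'fx': 429.1171, 'fy': 429.1171, 'cx': 273.0348, 'cy': 210.2629, 'camera_from_world': [[0.4538, 0.8911, -0.0018, -0.2598], [-0.5964, 0.3053, 0.7423, 0.2868], [0.6621, -0.3358, 0.67, -1.5065], [0.0, 0.0, 0.0, 1.0]]}
top {'fx': 502.0634, 'fy': 502.0634, 'cx': 275.8395, 'cy': 208.9941, 'camera_from_world': [[0.01, -0.9999, -0.0048, 0.0074], [0.9978, 0.0097, 0.0661, -0.5542], [-0.066, -0.0055, 0.9978, -1.5967], [0.0, 0.0, 0.0, 1.0]]}
wrist {'fx': 377.6221, 'fy': 377.6221, 'cx': 282.4417, 'cy': 213.7726, 'mount': [[-0.0001, 0.9666, 0.2562, 0.0721], [1.0, 0.0002, -0.0001, -0.0008], [-0.0002, 0.2562, -0.9666, -0.1722], [0.0, 0.0, 0.0, 1.0]]}
```

View pics/top0.png

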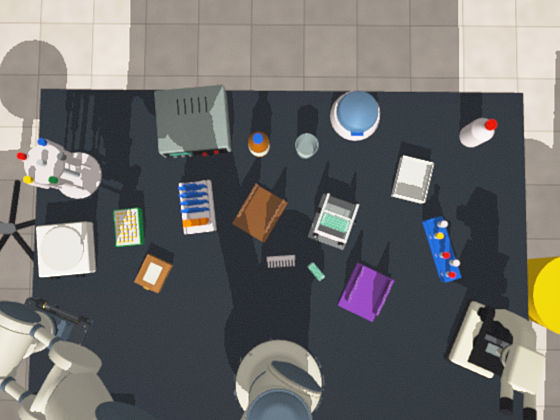

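View pics/scene0.png

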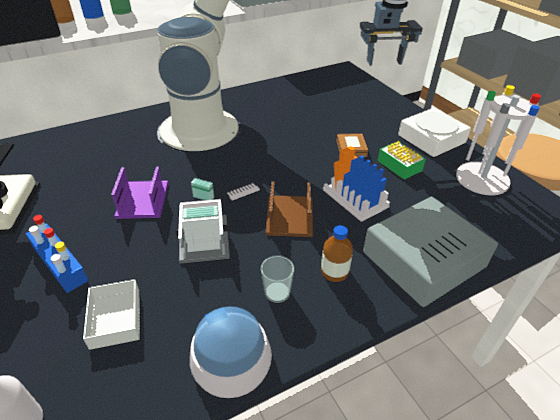

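```bash
python3 - <<'E'
import cv2,numpy as np
a=cv2.imread('pics/top0.png');b=cv2.imread('pics/scene0.png')
f=lambda i,x,y,w,h:cv2.resize(i[y:y+h,x:x+w],(400,300*1),interpolation=cv2.INTER_CUBIC)
top=np.hstack([f(a,160,175,80,60),f(a,296,185,80,60)])
bot=np.hstack([f(b,300,120,136,102),f(b,152,180,100,75)])
cv2.imwrite('pics/crop1.png',np.vstack([top,bot]))
E
```

```text
(no output)
```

View pics/crop1.png

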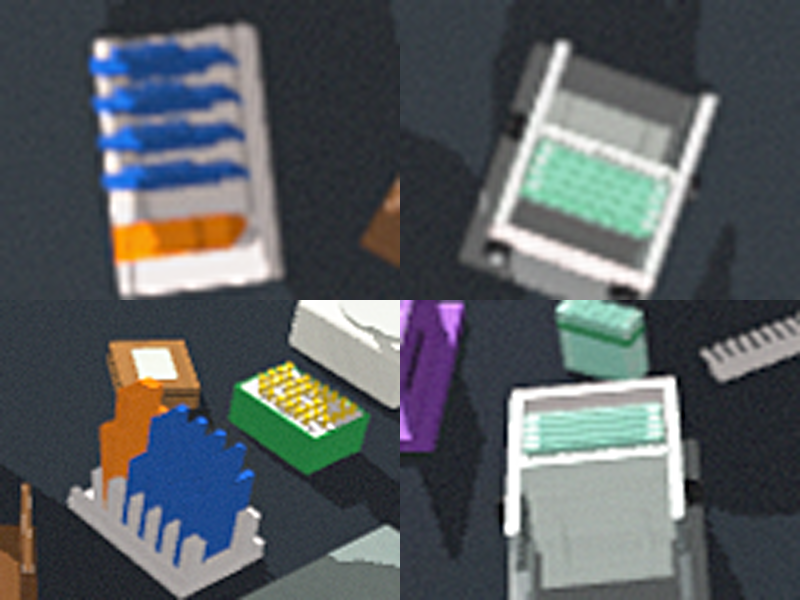

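The top view shows the rack at (197,207), with the wedge at its near end, and the chamber at (336,220), with its front plate facing the robot. Both +x axes point up in the picture. Next I'll get rough poses.

```bash
cat > h.py <<'E'
import cv2,numpy as np
from scipy.spatial.transform import Rotation as Ro
from rig import telemetry, read_camera, calibration
def pose(s):
    q=s['orientation']; T=np.eye(4); T[:3,:3]=Ro.from_quat([q[1],q[2],q[3],q[0]]).as_matrix(); T[:3,3]=s['eef_pos']; return T
def cam(name,s=None):
    c=calibration(name)
    W=np.linalg.inv(c['camera_from_world']) if 'camera_from_world' in c else pose(s)@np.array(c['mount'])
    return c,W
def ray(px,z,cw):
    c,W=cw; d=W[:3,:3]@np.array([(px[0]-c['cx'])/c['fx'],-(px[1]-c['cy'])/c['fy'],-1]); o=W[:3,3]
    return o+d*(z-o[2])/d[2]
def proj(p,cw):
    c,W=cw; q=np.linalg.inv(W)@np.append(p,1); return np.array([c['cx']+c['fx']*q[0]/-q[2], c['cy']+c['fy']*q[1]/q[2]])
def shift(target,ang,s):
    """mm along tool axes & deg turn about tool z (shift taken in present axes); ang = desired world angle of tool x"""
    T=pose(s); d=T[:3,:3].T@(np.array(target)-T[:3,3]); a=np.degrees(np.arctan2(T[1,0],T[0,0]))
    return np.round(d*1000,1), round(-((ang-a+180)%360-180),1)
E
python3 - <<'E'
from h import *
t=cam('top'); s=telemetry.get_state()
P=lambda u,v,x,y,z:ray((x+u/5,y+v/5),z,t)
bl,br,tr=[P(*p,160,175,.01) for p in((122,297),(282,277),(257,25))]
print('rack',bl,br,tr,np.degrees(np.arctan2(*(tr-br)[[1,0]])),np.linalg.norm(tr-br))
m=(br+tr)/2; print(m)
a=np.array([P(*p,296,185,.084) for p in((495,232),(655,285),(560,42),(712,97))-np.array([400,0])])
print('ch',a, np.degrees(np.arctan2(*(a[2]-a[0])[[1,0]])),np.degrees(np.arctan2(*(a[3]-a[1])[[1,0]])))
print(pose(s))
E
```

```text
rack [0.46969401 0.30698531 0.01      ] [0.48360913 0.20394468 0.01      ] [0.64701825 0.22311253 0.01      ] 6.690209023813705 0.16452946466252474
[0.56531369 0.21352861 0.01      ]
ch [[ 0.48189017 -0.10865021  0.084     ]
 [ 0.45034378 -0.20701666  0.084     ]
 [ 0.59963999 -0.14823985  0.084     ]
 [ 0.56645326 -0.24208612  0.084     ]] -18.58358368354083 -16.806306283273173
[[-9.27981092e-01  3.72627052e-01 -4.16595522e-04  2.32759060e-01]
 [ 3.72627267e-01  9.27980812e-01 -7.29788045e-04  5.79778369e-01]
 [ 1.14653883e-04 -8.32464357e-04 -9.99999647e-01  2.13514668e-01]
 [ 0.00000000e+00  0.00000000e+00  0.00000000e+00  1.00000000e+00]]
```

Emit:
carry_out(
  motion="0 0 -10 -9.5 91; 0 0 -7 -9.5 91; 0 0 0 -9.5 91; 0 0 0 0 91; 0 0 0 0 91; 0 0 0 0 91; 0 0 0 0 91; 0 0 0 0 91",
  squeeze=20,
)

```text
t: 1.15
eef_pos: [0.2329, 0.58, 0.2309]
orientation: [0.0, -0.058, 0.998, -0.0]
force: [-0.8, -1.1, -0.6]
finger_gap: 0.0911
```

```bash
python3 -c "
from h import *
s=telemetry.get_state();print(s['t'],s['eef_pos'],shift((.557,.265,.23),186.7,s))"
```

```text
1.15 [0.23288174 0.58000422 0.23090574] (array([-285.8, -350.1,    0.9]), np.float64(-0.1))
```

Emit:
carry_out(
  motion="-36 -44 0 0 91; -36 -44 0 0 91; -36 -44 0 0 91; -36 -44 0 0 91; -36 -44 0 0 91; -36 -44 0 0 91; -36 -44 0 0 91; -34 -42 0 0 91",
)

```text
t: 2.15
eef_pos: [0.5586, 0.2638, 0.231]
orientation: [0.0, -0.057, 0.998, 0.0]
force: [0.4, 0.1, 0.8]
finger_gap: 0.0908
```

```bash
python3 - <<'E'
from h import *
import pickle
s=telemetry.get_state();im=read_camera('wrist');print(s['t'],s['eef_pos'])
cv2.imwrite('pics/w1.png',im);pickle.dump(s,open('w1.pkl','wb'))
E
```

```text
2.15 [0.55863936 0.26377853 0.23104702]
```

View pics/w1.png

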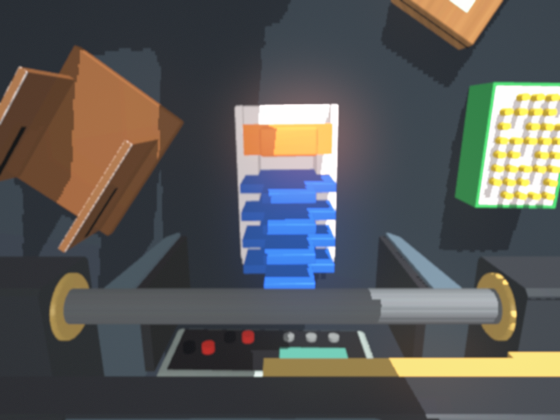

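The rack is straight under the gripper: wedge at rows 125–155, filler tabs at rows 170–290 around column 290. I'll zoom in for the edges.

```bash
python3 - <<'E'
import cv2
a=cv2.imread('pics/w1.png')[95:215,220:350]
cv2.imwrite('pics/c2.png',cv2.resize(a,None,fx=5,fy=5,interpolation=cv2.INTER_CUBIC)[:600])
E
```

```text
(no output)
```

View pics/c2.png

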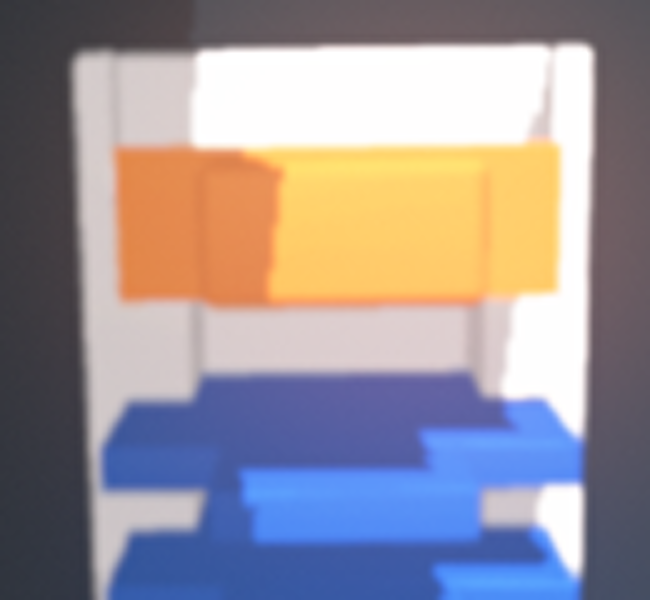

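```bash
python3 - <<'E'
from h import *
import pickle
s=pickle.load(open('w1.pkl','rb'));w=cam('wrist',s)
P=lambda u,v,z:ray((220+u/5-.4,95+v/5-.4),z,w)
for n,u,v,z in [('baseL',75,50,.01),('baseR',594,45,.01),('tabfrontR',480,468,.132),('tabbackR',480,540,.132),('tabbackL',205,540,.132),('shoulder backL',105,490,.094),('shoulder backR',583,483,.094),('shfrontL',105,446,.094),
 ('head backL',207,303,.138),('head backR',490,300,.138),('headfrontL',207,165,.138),('headfrontR',490,165,.138)]:
    print(n,P(u,v,z))
y=np.radians(6.7)
E
```

```text
baseL [0.48353036 0.20628704 0.01      ]
baseR [0.47067724 0.30932112 0.01      ]
tabfrontR [0.53619632 0.28486476 0.132     ]
tabbackR [0.54688944 0.28634296 0.132     ]
tabbackL [0.55153269 0.24605467 0.132     ]
shoulder backL [0.5540077  0.22740664 0.094     ]
shoulder backR [0.54369138 0.30651335 0.094     ]
shfrontL [0.54658871 0.22676389 0.094     ]
head backL [0.51626931 0.24313154 0.138     ]
head backR [0.51133201 0.28231948 0.138     ]
headfrontL [0.4975695  0.24125012 0.138     ]
headfrontR [0.49312597 0.27977749 0.138     ]
```

```bash
python3 -c "
from h import *
s=telemetry.get_state();print(s['t'],shift((.5388,.2656,.097),187.2,s))"
```

```text
2.2 (array([ 23.6,   9. , 133.8]), np.float64(-0.8))
```

Emit:
carry_out(
  motion="12 4.5 20 -0.8 91; 11.6 4.5 30 0 91; 0 0 40 0 91; 0 0 34 0 91; 0 0 10 0 91; 0 0 0 0 91; 0 0 0 0 30; 0 0 0 0 30",
  squeeze=20,
)

```text
t: 3.2
eef_pos: [0.5334, 0.2716, 0.0981]
orientation: [0.001, -0.065, 0.998, 0.0]
force: [0.6, -0.9, 0.1]
finger_gap: 0.074
```

```bash
python3 -c "
from h import *
s=telemetry.get_state();print(s['t'],s['finger_gap'],shift((.5388,.2656,.097),187.2,s))"
```

```text
3.2 0.07404566728598372 (array([-4.5, -6.6,  1.1]), np.float64(0.2))
```

Emit:
carry_out(
  motion="-2.5 -3.6 0 0 74; -2 -3 0 0 74; 0 0 0 0 74; 0 0 0 0 30; 0 0 0 0 30; 0 0 0 0 30; 0 0 0 0 30; 0 0 0 0 30",
  squeeze=20,
)

```text
t: 4.2
eef_pos: [0.5381, 0.2654, 0.0969]
orientation: [-0.0, -0.065, 0.998, 0.0]
force: [0.2, 0.6, -0.4]
finger_gap: 0.0397
```

```bash
python3 -c "
from h import *
s=telemetry.get_state();print(s['t'],s['finger_gap'],s['force'],shift((.5388,.2656,.097),187.2,s))"
```

```text
4.2 0.03973458447995789 [ 0.15401121  0.64272825 -0.35641985] (array([-0.7,  0.1, -0.1]), np.float64(0.2))
```

Emit:
carry_out(
  motion="0 0 -20 0 30; 0 0 -45 0 30; 0 0 -45 0 30; 0 0 -30 8.3 30; 0 0 -13 8.3 30; 0 0 0 8.3 30; -17 -53 0 0 30; -17 -53 0 0 30",
)

```text
t: 5.2
eef_pos: [0.5384, 0.1531, 0.2498]
orientation: [0.0, 0.151, 0.989, -0.0]
force: [1.0, 0.5, -0.9]
finger_gap: 0.0396
```

Emit:
carry_out(
  motion="-17 -53 0 0 30; -17 -53 0 0 30; -17 -53 0 0 30; -17 -53 0 0 30; -17 -53 0 0 30; -17 -53 0 0 30; 0 0 0 0 30; 0 0 0 0 30",
)

```text
t: 6.2
eef_pos: [0.5403, -0.1796, 0.2497]
orientation: [-0.0, 0.152, 0.988, 0.0]
force: [-0.3, -0.8, -1.3]
finger_gap: 0.0397
```

```bash
python3 - <<'E'
from h import *
import pickle
s=telemetry.get_state();im=read_camera('wrist');print(s['t'],s['eef_pos'],s['finger_gap'],np.abs(s['dq']).max(),shift((.54,-.182,.25),162.3,s))
cv2.imwrite('pics/w2.png',im);pickle.dump(s,open('w2.pkl','wb'))
cv2.imwrite('pics/w2v.png',cv2.resize(im[20:300,120:440],None,fx=2.14,fy=2.14,interpolation=cv2.INTER_CUBIC))
E
```

```text
6.2 [ 0.54026411 -0.1795955   0.24971869] 0.03972911175454093 0.024907122725276672 (array([-0.5, -2.4, -0.3]), np.float64(0.2))
```

View pics/w2v.png

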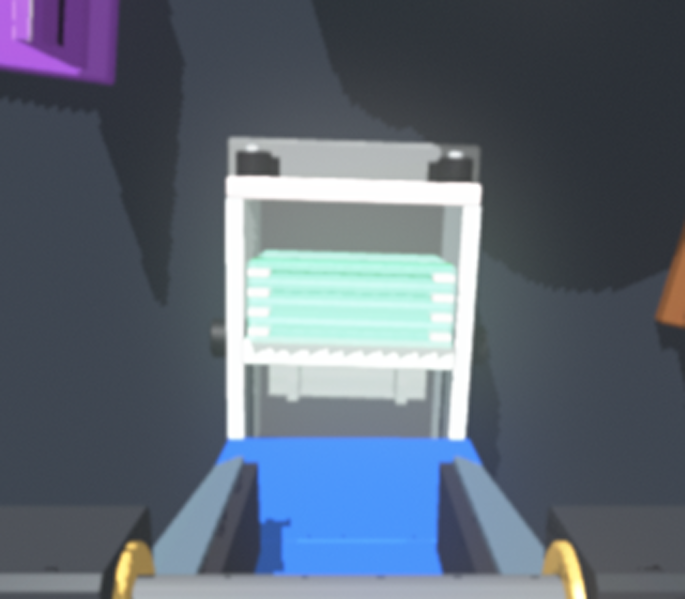

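```bash
python3 - <<'E'
from h import *
import pickle
s=pickle.load(open('w2.pkl','rb'));w=cam('wrist',s);im=cv2.imread('pics/w2.png')
k=2.14; P=lambda u,v,z:ray((120+(u+.5)/k-.5,20+(v+.5)/k-.5),z,w)
a={}
for n,u,v,z in [('rimOL',228,179,.084),('rimOR',480,184,.084),('rimIL',245,199,.084),('rimIR',463,204,.084),('wallendL',235,437,.084),('wallendR',459,437,.084),('casFL',247,266,.092),('casFR',456,268,.092),('casRL',247,341,.092),('casRR',453,345,.092),('stopF_L',247,341,.088),('stopB_L',245,362,.088)]:
    a[n]=P(u,v,z);print(n,np.round(a[n]*1000,1))
f=lambda v:np.degrees(np.arctan2(-v[0],v[1]))
print('yaw',f(a['rimOR']-a['rimOL']),f(a['casRR']-a['casRL']),f(a['casFR']-a['casFL']))
# profile along columns, dewarped rows
for u in (262,350,440):
    c=int(120+u/k); print(u,[(int(r),*map(int,im[r,c-3:c+4].mean(0))) for r in range(98,190,1)])
E
```

```text
rimOL [ 448.4 -202.    84. ]
rimOR [ 480.7 -106.    84. ]
rimIL [ 457.8 -198.1   84. ]
rimIR [ 486.2 -114.6   84. ]
wallendL [ 551.  -235.5   84. ]
wallendR [ 580.4 -142.4   84. ]
casFL [ 483. -205.   92.]
casFR [ 509.1 -125.    92. ]
casRL [ 511.7 -215.1   92. ]
casRR [ 538.9 -134.6   92. ]
stopF_L [ 512.2 -215.8   88. ]
stopB_L [ 520.4 -219.6   88. ]
yaw -18.608291988010073 -18.645913773295565 -18.059965137547767
262 [(98, 76, 76, 74), (99, 76, 76, 74), (100, 74, 75, 72), (101, 99, 100, 100), (102, 204, 205, 212), (103, 255, 255, 255), (104, 255, 255, 255), (105, 254, 255, 255), (106, 254, 254, 255), (107, 254, 254, 254), (108, 254, 254, 254), (109, 254, 254, 254), (110, 254, 254, 254), (111, 252, 252, 254), (112, 230, 231, 235), (113, 174, 176, 176), (114, 144, 147, 141), (115, 140, 143, 136), (116, 140, 143, 136), (117, 140, 143, 135), (118, 140, 143, 135), (119, 141, 143, 135), (120, 140, 143, 135), (121, 141, 143, 135), (122, 142, 144, 136), (123, 142, 144, 136), (124, 142, 144, 136), (125, 143, 145, 137), (126, 143, 145, 136), (127, 142, 145, 136), (128, 142, 145, 136), (129, 
[... 4671 characters left out ...]
8, 250, 251, 249), (159, 251, 252, 251), (160, 249, 251, 245), (161, 244, 250, 224), (162, 243, 251, 212), (163, 243, 251, 208), (164, 239, 248, 202), (165, 238, 247, 210), (166, 245, 249, 230), (167, 251, 252, 249), (168, 252, 253, 253), (169, 251, 252, 250), (170, 247, 251, 233), (171, 245, 251, 217), (172, 244, 251, 210), (173, 240, 249, 206), (174, 238, 247, 212), (175, 244, 249, 229), (176, 251, 252, 248), (177, 253, 253, 253), (178, 252, 253, 251), (179, 247, 250, 237), (180, 242, 249, 221), (181, 238, 246, 217), (182, 229, 236, 214), (183, 221, 225, 213), (184, 222, 226, 218), (185, 232, 234, 229), (186, 242, 245, 241), (187, 251, 252, 250), (188, 254, 254, 253), (189, 254, 255, 254)]
```

```bash
python3 - <<'E'
from h import *
import pickle
s=pickle.load(open('w2.pkl','rb'));w=cam('wrist',s)
for (yaw) in (18.2,18.7):
  n=np.array([np.cos(np.radians(yaw)),-np.sin(np.radians(yaw)),0])
  for c,i,f,r,b in ((242,112.8,142.4,178.6,136.8),(283,114,143.2,180,137.3),(325,115.3,144.7,181.4,139.0)):
    I,F,R,B=ray((c,i),.084,w),ray((c,f),.092,w),ray((c,r),.092,w),ray((c,b),.012,w)
    print(yaw,'gap top',(F-I)@n,'gap bottom',(B-I)@n,'thick',(R-F)@n,'I',I)
E
```

```text
18.2 gap top 0.02463349225110062 gap bottom 0.02459491659219078 thick 0.03146402623836769 I [ 0.45987774 -0.19166072  0.084     ]
18.2 gap top 0.02431239063642021 gap bottom 0.02401802721468818 thick 0.03202449804101703 I [ 0.47150376 -0.15815804  0.084     ]
18.2 gap top 0.02450188776743298 gap bottom 0.02461122516690279 thick 0.031991159246245696 I [ 0.48349065 -0.12379604  0.084     ]
18.7 gap top 0.024628683589836334 gap bottom 0.024662002769502263 thick 0.0314670677071309 I [ 0.45987774 -0.19166072  0.084     ]
18.7 gap top 0.024308990762771578 gap bottom 0.02401331015087053 thick 0.03201984055655164 I [ 0.47150376 -0.15815804  0.084     ]
18.7 gap top 0.02449988939699229 gap bottom 0.024532719830745196 thick 0.031978566455192335 I [ 0.48349065 -0.12379604  0.084     ]
```

```bash
python3 - <<'E'
from h import *
import pickle
s=pickle.load(open('w2.pkl','rb'));w=cam('wrist',s);im=cv2.imread('pics/w2.png').astype(int)
T=np.linalg.inv(pose(s))
for c in (235,260,282,305,330):
    col=im[190:250,c-2:c+3].mean(1); m=(col[:,0]-col[:,2])>90; r=190+np.argmax(m)
    print(c,r,np.round(T@np.append(ray((c,r),.1627,w),1)*1000,1))
y=-18.6;n=np.array([np.cos(np.radians(y)),np.sin(np.radians(y)),0])
t=np.array([.4722,-.1567,0])+n*(.017-.0065);t[2]=.25
s=telemetry.get_state();print(t,shift(t,180+y,s))
E
```

```text
235 224 [  -4.1  -34.7   87.  1000. ]
260 224 [  -4.1  -16.9   87.  1000. ]
282 224 [  -4.1   -1.1   87.  1000. ]
305 224 [  -4.1   15.3   87.  1000. ]
330 225 [  -4.8   33.2   87.  1000. ]
[ 0.48215157 -0.16004907  0.25      ] (array([61.2,  0.6, -0.1]), np.float64(1.1))
```

Emit:
carry_out(
  motion="20 0.5 0 1.1 30; 22 0 0 0 30; 20 0 0 0 30; 0 0 0 0 30; 0 0 0 0 30; 0 0 20 0 30; 0 0 20 0 30; 0 0 10 0 30",
)

```text
t: 7.25
eef_pos: [0.4821, -0.1598, 0.199]
orientation: [-0.0, 0.161, 0.987, 0.0]
force: [-0.3, 0.2, -1.8]
finger_gap: 0.0395
```

```bash
python3 - <<'E'
from h import *
s=telemetry.get_state();im=read_camera('wrist');print(s['t'],s['eef_pos'],s['force'])
t=np.array([.4722,-.1567,.099])+.0095*np.array([.948,-.319,0]);print(shift(t,161.4,s))
cv2.imwrite('pics/w3.png',im);cv2.imwrite('pics/w3v.png',cv2.resize(im[20:300,120:440],None,fx=2.14,fy=2.14,interpolation=cv2.INTER_CUBIC))
E
```

```text
7.25 [ 0.48209846 -0.15982538  0.1989636 ] [-0.26985787  0.20388837 -1.80624189]
(array([  0.8,  -0.2, 100. ]), np.float64(0.0))
```

View pics/w3v.png

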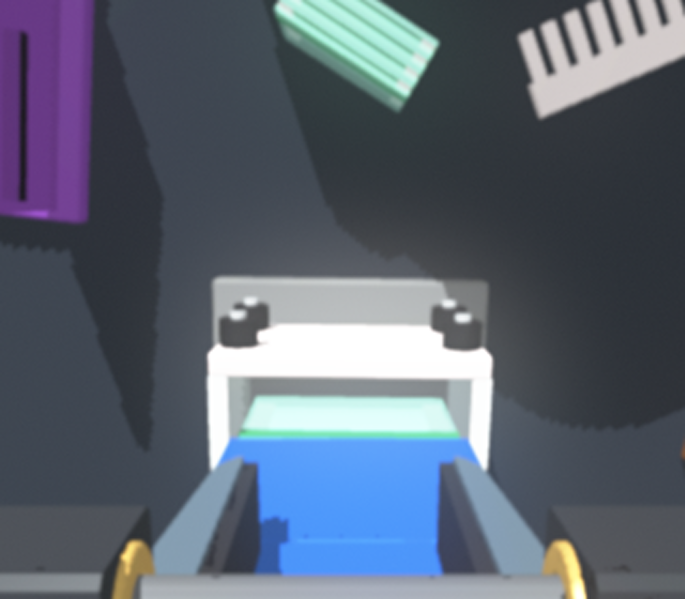

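Emit:
carry_out(
  motion="0.8 0 12 0 30; 0 0 12 0 30; 0 0 12 0 30; 0 0 12 0 30; 0 0 0 0 30; 0 0 0 0 30; 0 0 0 0 30; 0 0 0 0 30",
)

```text
t: 8.3
eef_pos: [0.4812, -0.1598, 0.1522]
orientation: [0.0, 0.161, 0.987, -0.0]
force: [-0.5, -1.1, -1.2]
finger_gap: 0.0397
```

Emit:
carry_out(
  motion="0 0 12 0 30; 0 0 12 0 30; 0 0 12 0 30; 0 0 8 0 30; 0 0 4 0 30; 0 0 3 0 30; 0 0 0 0 30; 0 0 0 0 30",
)

```text
t: 9.3
eef_pos: [0.4812, -0.1598, 0.1011]
orientation: [0.0, 0.161, 0.987, -0.0]
force: [0.2, 0.6, -1.4]
finger_gap: 0.04
```

Nearly seated. Next, nudge toward the cassettes, then lower until the plate touches.

Emit:
carry_out(
  motion="-1 0 0 0 30; -1 0 0 0 30; -0.5 0 0.5 0 30; -0.5 0 0.5 0 30; 0 0 0.5 0 30; 0 0 0.5 0 30; 0 0 0 0 30; 0 0 0 0 30",
)

```text
t: 10.3
eef_pos: [0.4838, -0.1607, 0.0989]
orientation: [-0.0, 0.161, 0.987, 0.0]
force: [-0.2, -0.2, -0.9]
finger_gap: 0.0396
```

Emit:
carry_out(
  motion="0 0 0.5 0 30; 0 0 0.5 0 30; 0 0 0.5 0 30; 0 0 0 0 30; -0.5 0 0 0 30; -0.5 0 0 0 30; 0 0 0 0 30; 0 0 0 0 30",
)

```text
t: 11.3
eef_pos: [0.4846, -0.1608, 0.0984]
orientation: [0.0, 0.161, 0.987, -0.0]
force: [-8.3, 3.9, 25.1]
finger_gap: 0.0399
```

Emit:
carry_out(
  motion="0 0 -0.8 0 30; 0 0 0 0 30; 0 0 0 0 70; 0 0 0 0 70; 0 0 0 0 70; 0 0 -15 0 70; 0 0 -40 0 70; 0 0 -45 0 70",
)

```text
t: 12.3
eef_pos: [0.4845, -0.1609, 0.2]
orientation: [-0.0, 0.161, 0.987, 0.0]
force: [1.2, -0.9, 0.2]
finger_gap: 0.0699
```

Emit:
carry_out(
  motion="60 0 -30 0 91; 12 0 -20 0 91; 0 0 0 0 91; 0 0 0 0 91; 0 0 0 0 91; 0 0 0 0 91; 0 0 0 0 91; 0 0 0 0 91",
)

```text
t: 13.3
eef_pos: [0.4205, -0.1394, 0.246]
orientation: [-0.0, 0.161, 0.987, 0.0]
force: [0.2, 1.4, -0.4]
finger_gap: 0.0907
```

```bash
python3 - <<'E'
from h import *
import pickle
s=telemetry.get_state();im=read_camera('wrist');print(s['t'],s['eef_pos'],s['force'])
cv2.imwrite('pics/w4.png',im);pickle.dump(s,open('w4.pkl','wb'));cv2.imwrite('pics/w4v.png',cv2.resize(im[20:300,120:440],None,fx=2.14,fy=2.14,interpolation=cv2.INTER_CUBIC))
E
```

```text
13.3 [ 0.42049109 -0.1393658   0.24599761] [ 0.2175751   1.41114959 -0.37434252]
```

View pics/w4v.png

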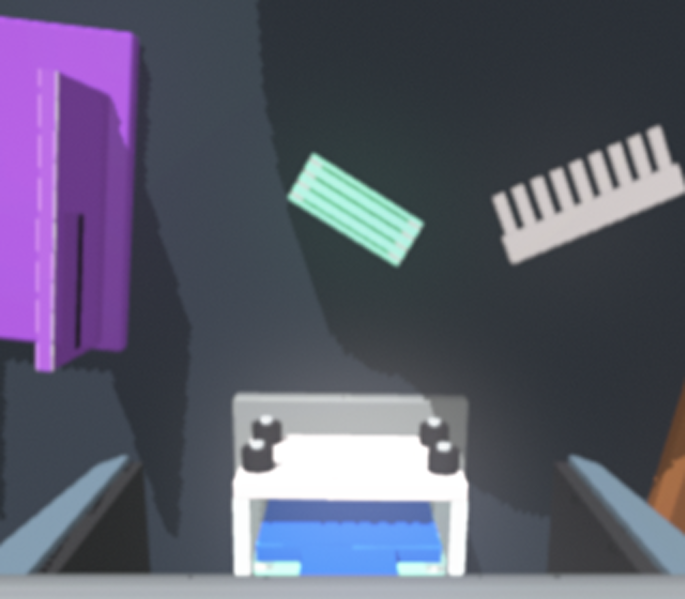

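```bash
python3 - <<'E'
from h import *
import pickle
s=pickle.load(open('w4.pkl','rb'));w=cam('wrist',s);n=np.array([.948,-.319,0]);k=2.14
f=lambda u,v,z:ray((120+(u+.5)/k-.5,20+(v+.5)/k-.5),z,w)
im=cv2.imread('pics/w4.png').astype(int)
c=int(120+345/k);col=im[240:285,c-2:c+3].mean(1);print([(240+i,*map(int,v)) for i,v in enumerate(col)][:36])
for u in(280,345,420):print((f(u,521,.096)-f(u,499,.084))@n)
E
```

```text
[(240, 255, 255, 255), (241, 255, 255, 255), (242, 255, 255, 255), (243, 255, 255, 255), (244, 255, 255, 255), (245, 255, 255, 255), (246, 255, 255, 255), (247, 254, 254, 255), (248, 254, 254, 255), (249, 254, 254, 254), (250, 254, 254, 254), (251, 254, 254, 255), (252, 251, 251, 253), (253, 228, 215, 218), (254, 189, 145, 136), (255, 174, 117, 98), (256, 173, 115, 95), (257, 174, 115, 96), (258, 173, 115, 95), (259, 173, 115, 95), (260, 173, 115, 94), (261, 172, 114, 94), (262, 175, 114, 93), (263, 200, 123, 95), (264, 235, 141, 99), (265, 248, 156, 103), (266, 250, 160, 104), (267, 251, 161, 103), (268, 251, 161, 103), (269, 251, 160, 102), (270, 251, 160, 102), (271, 251, 160, 101), (272, 251, 159, 101), (273, 250, 158, 100), (274, 250, 157, 98), (275, 250, 158, 99)]
0.005454435630461229
0.005454809169898562
0.005455240193800081
```

Emit:
carry_out(
  motion="0 0 0 -8.6 91; 0 0 0 -8.6 91; 0 0 0 -8.6 91; -16 48 0 0 91; -16 48 0 0 91; -16 48 0 0 91; -16 48 0 0 91; -16 48 0 0 91",
  squeeze=40,
)

```text
t: 14.35
eef_pos: [0.4698, 0.1105, 0.2463]
orientation: [0.0, -0.063, 0.998, -0.0]
force: [0.9, -0.5, 0.4]
finger_gap: 0.0911
```

Emit:
carry_out(
  motion="-16 48 0 0 91; -16 48 0 0 91; -16 48 0 0 91; 0 0 0 0 91; 0 0 0 0 91; 0 0 0 0 91; 0 0 0 0 91; 0 0 0 0 91",
)

```text
t: 15.35
eef_pos: [0.4992, 0.2572, 0.2463]
orientation: [0.0, -0.063, 0.998, 0.0]
force: [-0.1, 0.8, 0.3]
finger_gap: 0.0911
```

```bash
python3 - <<'E'
from h import *
import pickle
s=telemetry.get_state();im=read_camera('wrist');print(s['t'],shift((.4984,.2605,.108),187.2,s))
cv2.imwrite('pics/w5.png',im);pickle.dump(s,open('w5.pkl','wb'))
w=cam('wrist',s)
hsv=cv2.cvtColor(im,cv2.COLOR_BGR2HSV);m=cv2.inRange(hsv,(5,120,80),(28,255,255))
for z,q in((.138,(-61,-41)),):
  for x in q:
    for y in(-20,20):
      p=np.array([.5566,.2677])+np.array([[.992,-.125],[.125,.992]])@np.array([x,y])/1000
      print(x,y,proj([*p,z],w).round(1))
n,l,st,ce=cv2.connectedComponentsWithStats(m);print(st[st[:,4]>300])
cv2.imwrite('pics/w5v.png',cv2.resize(im[150:300,200:360],None,fx=4,fy=4,interpolation=cv2.INTER_CUBIC))
E
```

```text
15.35 (array([  0.4,   3.4, 138.3]), np.float64(-0.0))
-61 -20 [261.5 208. ]
-61 20 [313.7 208. ]
-41 -20 [261.9 232.9]
-41 20 [313.2 232.9]
[[     0      0    560    420 202064]
 [   385      0    136    114   6241]
 [    28    109    161    174  13647]
 [     0    142     47     84    464]
 [   247    194     80     37   2538]
 [   474    223     63      9    304]
 [    50    273     38     67   1210]
 [   478    272     39     68   1184]
 [   263    351    297     26   5729]]
```

View pics/w5v.png

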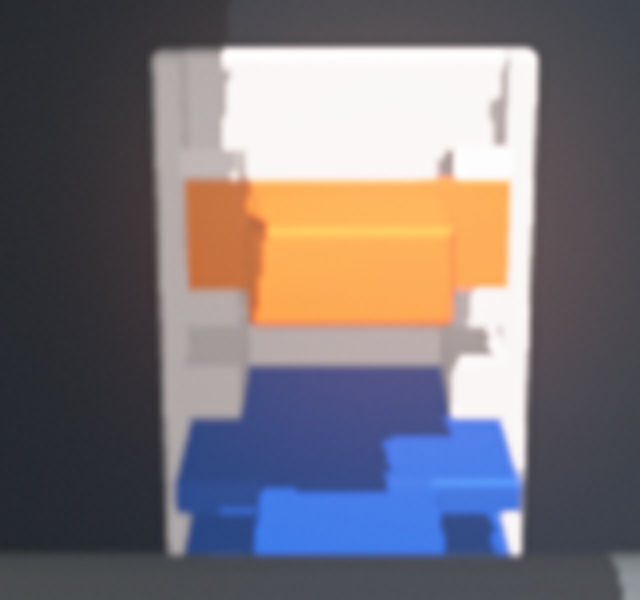

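The wedge head top shows at rows 207–230, columns 264–314, within about 1.5 mm of the prediction. The filler shoulder butts against the cassettes. Now I'll grip the wedge.

Emit:
carry_out(
  motion="1.4 4 30 0 91; 0 0 50 0 91; 0 0 40 0 91; 0 0 18 0 91; 0 0 0 0 60; 0 0 0 0 60; 0 0 0 0 60; 0 0 0 0 30",
  squeeze=50,
)

```text
t: 16.4
eef_pos: [0.4976, 0.2616, 0.1089]
orientation: [0.001, -0.063, 0.998, 0.0]
force: [-0.9, 1.0, -0.2]
finger_gap: 0.0535
```

Emit:
carry_out(
  motion="0 0 0 0 30; 0 0 0 0 30; 0 0 0 0 30; 0 0 0 0 30; 0 0 -10 0 30; 0 0 -20 0 30; 0 0 -20 0 30; 0 0 -30 0 30",
)

```text
t: 17.4
eef_pos: [0.4966, 0.2612, 0.1888]
orientation: [-0.001, -0.063, 0.998, -0.0]
force: [0.7, -0.1, -1.7]
finger_gap: 0.0396
```

Emit:
carry_out(
  motion="0 0 -40 0 30; 0 0 -31 8.6 30; 0 0 0 8.6 30; 0 0 0 8.6 30; -13 -50 0 0 30; -13 -50 0 0 30; -13 -50 0 0 30; -13 -50 0 0 30",
)

```text
t: 18.4
eef_pos: [0.4823, 0.0538, 0.2597]
orientation: [0.0, 0.161, 0.987, 0.0]
force: [1.2, -0.1, -2.1]
finger_gap: 0.0399
```

Emit:
carry_out(
  motion="-13 -50 0 0 30; -13 -50 0 0 30; -13 -50 0 0 30; -13 -50 0 0 30; 0 0 0 0 30; 0 0 0 0 30; 0 0 0 0 30; 0 0 0 0 30",
)

```text
t: 19.4
eef_pos: [0.4685, -0.15, 0.2593]
orientation: [-0.0, 0.161, 0.987, 0.0]
force: [-0.2, 0.7, -1.3]
finger_gap: 0.0398
```

```bash
python3 - <<'E'
from h import *
import pickle
s=telemetry.get_state();im=read_camera('wrist')
t=np.array([.4722,-.1567,.26])-.0048*np.array([.948,-.319,0]);print(s['t'],s['eef_pos'],shift(t,161.4,s))
cv2.imwrite('pics/w6.png',im);pickle.dump(s,open('w6.pkl','wb'));cv2.imwrite('pics/w6v.png',cv2.resize(im[60:340,120:440],None,fx=2.14,fy=2.14,interpolation=cv2.INTER_CUBIC))
E
```

```text
19.4 [ 0.46849121 -0.14995561  0.25925694] (array([-0.9, -5.2, -0.7]), np.float64(0.1))
```

View pics/w6v.png

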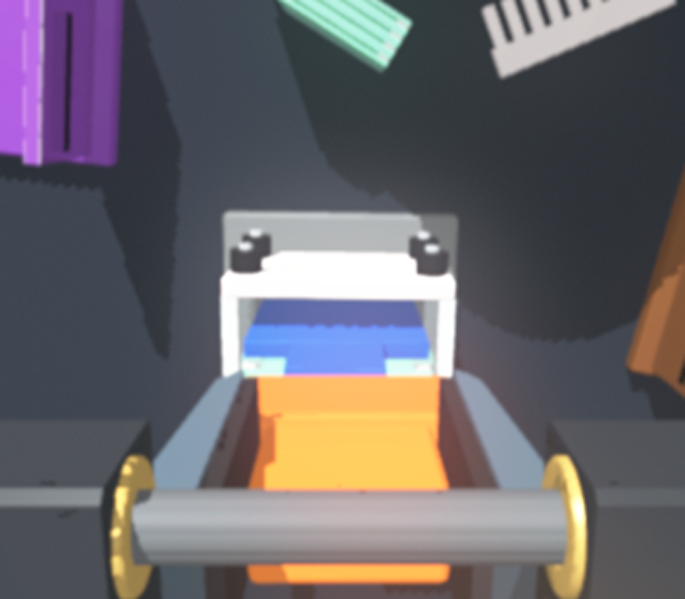

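```bash
python3 - <<'E'
from h import *
import pickle
s=pickle.load(open('w6.pkl','rb'));w=cam('wrist',s);T=np.linalg.inv(pose(s));k=2.14
f=lambda u,v,z:ray((120+(u+.5)/k-.5,60+(v+.5)/k-.5),z,w)
tl=lambda p:np.round((T@np.append(p,1))[:3]*1000,1)
for u in(262,350,436):print('wedge bot',tl(f(u,374,.1613)))
for u in(270,410):print('inner',tl(f(u,297.5,.084)),'shoulder rear',tl(f(u,358,.096)))
im=cv2.imread('pics/w6.png').astype(int);c=int(120+270/k)
print([(r,*map(int,im[r,c-2:c+3].mean(0))) for r in range(196,232)])
E
```

```text
wedge bot [-15.5 -31.1  98. ]
wedge bot [-15.5  -0.2  98. ]
wedge bot [-15.5  30.   98. ]
inner [ -5.3 -35.2 175.3] shoulder rear [-29.5 -34.7 163.3]
inner [ -5.3  26.4 175.3] shoulder rear [-29.5  26.  163.3]
[(196, 254, 254, 255), (197, 253, 254, 255), (198, 237, 236, 241), (199, 188, 167, 168), (200, 164, 117, 105), (201, 164, 104, 87), (202, 165, 103, 86), (203, 165, 104, 86), (204, 165, 103, 87), (205, 165, 104, 87), (206, 165, 104, 88), (207, 165, 104, 88), (208, 165, 103, 88), (209, 164, 103, 88), (210, 167, 103, 88), (211, 197, 115, 91), (212, 237, 137, 97), (213, 249, 152, 101), (214, 250, 155, 103), (215, 250, 156, 103), (216, 250, 155, 103), (217, 250, 155, 103), (218, 251, 158, 105), (219, 253, 164, 108), (220, 252, 160, 107), (221, 249, 151, 104), (222, 247, 149, 103), (223, 246, 147, 103), (224, 246, 146, 103), (225, 245, 148, 105), (226, 244, 175, 125), (227, 242, 227, 167), (228, 243, 248, 201), (229, 245, 252, 215), (230, 247, 253, 220), (231, 248, 253, 221)]
```

Emit:
carry_out(
  motion="1.2 -5 0 0 30; 0 0 15 0 30; 0 0 20 0 30; 0 0 20 0 30; 0 0 0 0 30; 0 0 4 0 30; 0 0 4 0 30; 0 0 4 0 30",
  squeeze=60,
)

```text
t: 20.45
eef_pos: [0.4659, -0.1553, 0.1923]
orientation: [0.0, 0.161, 0.987, -0.0]
force: [-0.5, 0.2, -1.6]
finger_gap: 0.0397
```

Emit:
carry_out(
  motion="0 0 4 0 30; 0 0 4 0 30; 0 0 4 0 30; 0 0 4 0 30; 0 0 4 0 30; 0 0 4 0 30; 0 0 4 0 30; 0 0 4 0 30",
)

```text
t: 21.45
eef_pos: [0.4657, -0.1552, 0.1599]
orientation: [-0.0, 0.161, 0.987, -0.0]
force: [0.7, 0.1, -1.3]
finger_gap: 0.0394
```

Emit:
carry_out(
  motion="0 0 3 0 30; 0 0 3 0 30; 0 0 3 0 30; 0 0 3 0 30; 0 0 3 0 30; 0 0 2 0 30; 0 0 1 0 30; 0 0 0 0 30",
)

```text
t: 22.45
eef_pos: [0.4657, -0.1552, 0.1421]
orientation: [-0.0, 0.161, 0.987, 0.0]
force: [0.0, 0.8, -1.0]
finger_gap: 0.04
```

Emit:
carry_out(
  motion="0 0 1 0 30; 0 0 1 0 30; 0 0 1 0 30; 0 0 1 0 30; 0 0 1 0 30; 0 0 1 0 30; 0 0 0 0 30; 0 0 0 0 30",
)

```text
t: 23.45
eef_pos: [0.466, -0.1553, 0.1362]
orientation: [0.0, 0.161, 0.987, -0.0]
force: [4.5, -0.3, -0.6]
finger_gap: 0.0393
```

Emit:
carry_out(
  motion="-0.3 0 0.8 0 30; -0.2 0 0.8 0 30; -0.2 0 0.8 0 30; -0.2 0 0.8 0 30; 0 0 0 0 30; 0 0 0 0 30; 0 0 0 0 30; 0 0 0 0 30",
)

```text
t: 24.45
eef_pos: [0.4667, -0.1555, 0.1331]
orientation: [0.0, 0.161, 0.987, -0.0]
force: [5.2, -1.7, 4.2]
finger_gap: 0.0397
```

Emit:
carry_out(
  motion="-0.2 0 0.7 0 30; -0.1 0 0.7 0 30; 0 0 0 0 30; -0.1 0 0.7 0 30; 0 0 0 0 30; 0 0 0 0 30; 0 0 0 0 30; 0 0 0 0 30",
)

```text
t: 25.45
eef_pos: [0.4672, -0.1557, 0.1312]
orientation: [0.0, 0.162, 0.987, -0.0]
force: [4.8, -1.5, 10.5]
finger_gap: 0.0392
```

Emit:
carry_out(
  motion="-0.1 0 0.5 0 30; 0 0 0 0 30; -0.1 0 0.5 0 30; 0 0 0 0 30; 0 0 0 0 30; 0 0 0 0 30; 0 0 0 0 30; 0 0 0 0 30",
)

```text
t: 26.45
eef_pos: [0.4675, -0.1558, 0.1304]
orientation: [0.001, 0.162, 0.987, -0.0]
force: [4.1, -1.0, 15.8]
finger_gap: 0.0393
```

Emit:
carry_out(
  motion="0 0 0.5 0 30; 0 0 0 0 30; 0 0 0.5 0 30; 0 0 0 0 30; 0 0 0 0 30; 0 0 0 0 30; 0 0 0 0 30; 0 0 0 0 30",
)

```text
t: 27.45
eef_pos: [0.4677, -0.1558, 0.1297]
orientation: [0.001, 0.162, 0.987, -0.0]
force: [3.2, -0.8, 19.8]
finger_gap: 0.0396
```

Emit:
carry_out(
  motion="0 0 0.5 0 30; 0 0 0 0 30; 0 0 0.5 0 30; 0 0 0 0 30; 0 0 0.5 0 30; 0 0 0 0 30; 0 0 0 0 30; 0 0 0 0 30",
)

```text
t: 28.45
eef_pos: [0.468, -0.156, 0.1285]
orientation: [0.001, 0.162, 0.987, -0.0]
force: [3.9, 0.4, 25.0]
finger_gap: 0.0397
```

```bash
python3 - <<'E'
from h import *
import pickle
s=telemetry.get_state();im=read_camera('wrist');print(s['t'],s['eef_pos'],s['force'],s['wrist_torque'])
cv2.imwrite('pics/w7.png',im);pickle.dump(s,open('w7.pkl','wb'));cv2.imwrite('pics/w7v.png',cv2.resize(im[120:400,120:440],None,fx=2.14,fy=2.14,interpolation=cv2.INTER_CUBIC))
E
```

```text
28.45 [ 0.46802625 -0.15597739  0.12847972] [ 3.85349783  0.36279609 24.97033016] [ 0.24367976 -0.18123055 -0.70861667]
```

View pics/w7v.png

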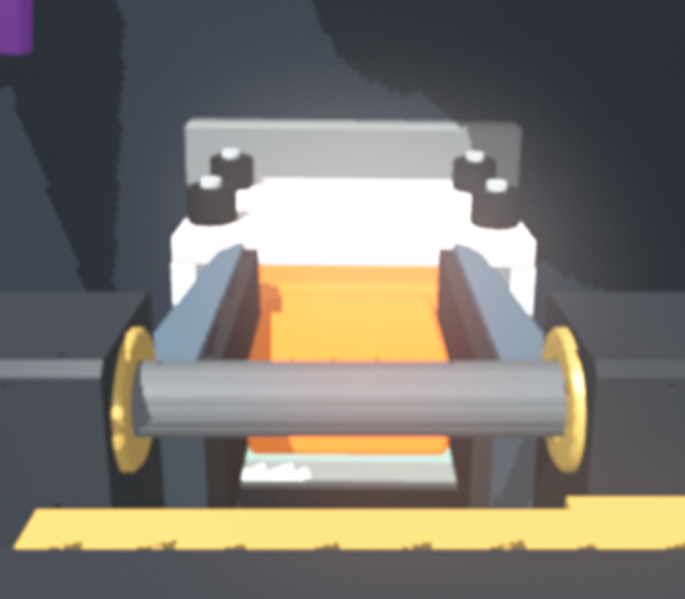

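Emit:
carry_out(
  motion="0 0 0.5 0 30; 0 0 0 0 30; 0 0 0.5 0 30; 0 0 0 0 30; 0 0 0.5 0 30; 0 0 0 0 30; 0 0 0 0 30; 0 0 0 0 30",
)

```text
t: 29.5
eef_pos: [0.4685, -0.1562, 0.1272]
orientation: [0.002, 0.161, 0.987, -0.0]
force: [5.3, -0.5, 26.8]
finger_gap: 0.0396
```

```bash
python3 - <<'E'
from h import *
s=telemetry.get_state();im=read_camera('wrist');print(s['t'],s['eef_pos'],s['force'],np.round(s['wrist_torque'],2))
cv2.imwrite('pics/w8.png',im)
pr=lambda f:[(r) for r in [0]]
for n in('w6','w7','w8'):
    i=cv2.imread(f'pics/{n}.png').astype(float); 
    col=i[322:345,250:320].mean(1); g=col[:,2]-col[:,0]; j=np.argmax(g<60); print(n,'head rear row',round(322+j-1+(g[j-1]-60)/(g[j-1]-g[j]),2), end=' ')
    col=i[235:292,255:310].mean(1)[:,0]; d=np.diff(col); k=np.argsort(-np.abs(d))[:6]; print('edges',sorted([(int(235+q),round(d[q])) for q in k]))
a,b=cv2.imread('pics/w7.png',0),cv2.imread('pics/w8.png',0)
for nm,(r0,r1,c0,c1) in {'head':(324,336,240,326),'wedge low':(248,284,242,322),'chamber':(176,225,200,365)}.items():
    print(nm,cv2.phaseCorrelate(a[r0:r1,c0:c1].astype(np.float32),b[r0:r1,c0:c1].astype(np.float32)))
E
```

```text
29.5 [ 0.46846643 -0.15621599  0.12717557] [ 5.33859088 -0.52347516 26.82841623] [ 0.15 -0.41 -0.45]
w6 head rear row 324.25 edges [(235, -65), (236, -32), (286, 7), (287, 19), (288, 21), (289, 14)]
w7 head rear row 323.93 edges [(242, -20), (243, -65), (244, -41), (287, 18), (288, 21), (289, 13)]
w8 head rear row 323.8 edges [(242, -23), (243, -67), (244, -37), (287, 18), (288, 21), (289, 14)]
head ((0.04114822127997542, 0.12547790570577444), 1.0044810540146298)
wedge low ((0.23768615108276947, -0.09884495050616948), 0.9320116248395708)
chamber ((-0.007741922347463515, -0.409992375808347), 1.0055243299272325)
```

Emit:
carry_out(
  motion="-0.2 0 0.5 0 30; 0 0 0 0 30; 0 0 0.5 0 30; 0 0 0 0 30; -0.1 0 0.5 0 30; 0 0 0 0 30; 0 0 0 0 30; 0 0 0 0 30",
)

```text
t: 30.55
eef_pos: [0.4688, -0.1564, 0.1261]
orientation: [0.002, 0.161, 0.987, -0.0]
force: [2.1, -0.0, 35.1]
finger_gap: 0.0398
```

Emit:
carry_out(
  motion="0 0 0.3 0 30; 0 0 0 0 30; 0 0 0 0 30; 0 0 0 0 30; 0 0 0 0 30; 0 0 0 0 30; 0 0 0 0 30; 0 0 0 0 30",
)

```text
t: 31.55
eef_pos: [0.4688, -0.1564, 0.126]
orientation: [0.002, 0.161, 0.987, -0.001]
force: [0.8, 0.4, 41.2]
finger_gap: 0.0395
```

```bash
python3 - <<'E'
from h import *
s=telemetry.get_state();im=read_camera('scene');s2=telemetry.get_state();print(s['eef_pos'],s['force'],s2['eef_pos'],s2['force'],s2['finger_gap'])
cv2.imwrite('pics/s9.png',im);cv2.imwrite('pics/s9v.png',cv2.resize(im[120:300,120:400],None,fx=2.8,fy=2.8,interpolation=cv2.INTER_CUBIC))
E
```

```text
[ 0.46876809 -0.15640504  0.12600068] [ 0.76782127  0.37053588 41.20035544] [ 0.46880677 -0.15639601  0.1260271 ] [ 0.35150714  0.86236861 41.17590637] 0.03969965641284788
```

View pics/s9v.png

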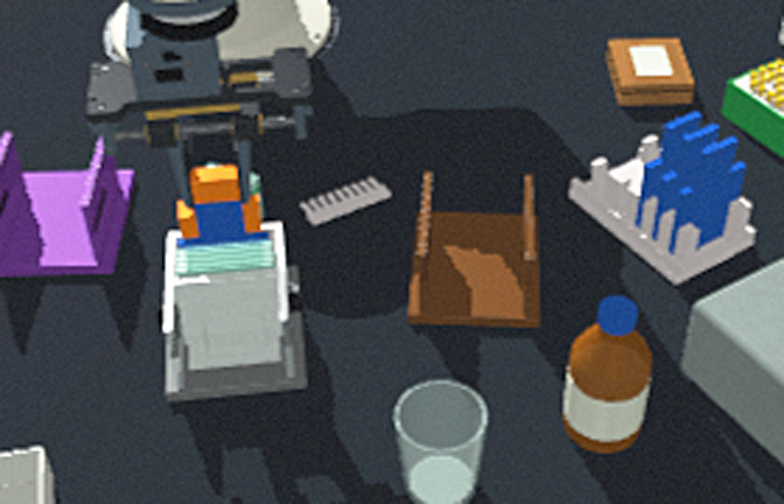

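The stack has gone stiff: a 0.3 mm command added 6 N with only 0.1 mm of motion. The force holds steady at 41 N, and the scene view shows everything in place. Handing in.

```bash
python3 -c "
from rig import ticket
print(ticket.finish_job())"
```

```text
the job is handed in; nothing more can be done
None
```

The chamber is packed and I handed the job in at about 31.6 s, with the gripper still holding the wedge pressed in.

**Packing:** The space between the front plate and the cassettes measured about 24.4 mm. One filler plate was enough, leaving a slot of about 16.4 mm. I stood filler1 against the glass, where the floor contact showed at 25 N. filler2 to filler4 stay in the rack.

**Wedge:** I lowered it thin end down beside the front plate until the stack went stiff. At the last step, a 0.3 mm command moved it only about 0.1 mm and the force rose from 35 N to 41 N, then stayed at 41 N. Its lower edge ended about 16 mm above the chamber floor, and the fingers had not slipped when I checked just before the last few pushes.

**Where checks disagreed:**
- The wedge jammed about 4 mm lower than the measured slot predicted. That is a slot nearer 17.2 mm than 16.4 mm, probably from small gaps in the stack closing up.
- The force rose unevenly on the way down, with one step adding only 2 N over 1.3 mm.
- One slot width computed from a picture came out at 5.5 mm. I had used a shadow line on the filler plate as its edge, so I discarded it.

**Surroundings:** In the last scene picture, the bench items in view were where they had been and the spare plates were in the rack. That crop did not cover the whole bench.

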